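Bring the tilt stage under the dosing needle and hold it at the set tilt

TASK

Take the tilting sample stage by its fin and slide it along the bench, without lifting it, until the round spot on its rocker is straight under the tip of the fixed needle. Then push down the rocker's raised end with the fingers at the round press button, rocking it until the swinging pointer settles on the tooth of the clip on the dial, and finish there, still pushing and holding it on the mark. Leave the clip alone, do not bump the needle stand, and do not disturb the mouse, timer and notebook.

Things in the scene. Friction and masses are not known exactly. Their poses are not given: they have to be found in the camera images.
- stage: Loose stage, about 0.65 kg in all. Aluminium foot plate 150 x 190 mm, top 10 mm above the bench, from x = -125 to +25 mm and y = +-95 mm. Origin on the bench under the spot; x away from the dial (roughly away from the robot), y to the left along the rocker, z up. Two upright cheeks (x = -23, +21 mm; 34 mm wide, 90 mm high) carry the stud, axis along x, 88 mm up, that the rocker tilts on.
- fin_top (a point): Centre of the top of the black grip fin on the front of the foot plate (stage x = -105 mm, 49 mm above the bench). The fin is 16 mm thick along the stage's y, 30 mm long along x, free from 13 to 49 mm above the bench; pinch it from above across the 16 mm. The dial hangs 65 mm behind it.
- rocker: Steel bar 190 (y) x 32 x 8 mm rocking on the stud; carries dial, pointer, clip. Origin on the stud's axis; axes as the stage's when level. A brass weight (32 mm across) fixed on its left (+y) end holds that end down at a stop, 0.22 rad tilted, right end raised. About 2 N on the button rocks it, at any tilt; let go, it falls back. Its right end goes to 0.36 rad below level.
- press_top (a point): Centre of the top of the round black press button (26 mm across, flat) on the rocker's raised right end; in the rocker's frame at y = -80, z = +16 mm. It goes nearly straight down as the rocker rocks, about 121 mm above the bench at rest.
- spot (a point): Centre of the round black spot, 14 mm across, on the middle of the rocker, 5 mm above the stud's axis, 93 mm above the bench.
- needle_stand: Fixed stand. Origin on the bench under the needle tip. A 12 mm post stands 78 mm behind the needle (world +x) on a 50 x 50 mm foot, and a 14 mm wide arm at 130 to 140 mm height reaches forward to the needle holder, whose top is at 144 mm.
- needle_tip (a point): Tip of the fixed needle, pointing down, 108 mm above the bench: 15 mm above the spot, but lower than the raised press button, so bring the stage in from the robot's side.
- pointer (a joint): Swing of the black pointer about the stud's axis, rad, relative to the rocker; it always hangs to the vertical after swinging for a second or so. 0 = at the dial's middle tick; grows as the tip moves to the left (+y) on the dial. At rest about +0.22; falls as the right end is pushed down. Dial ticks are 0.1 rad apart.
- pointer_tip (a point): Lower tip of the pointer, 53 mm from the stud's axis, in front of the white dial that faces the robot (40 mm on the robot's side of the spot).
- rider: The steel clip on the dial's lower rim (13 mm wide) with one narrow tooth pointing up at the dial's centre: the mark. It sits stiffly, turning with the rocker; its place on the dial differs each time, to the right of where the pointer rests. Origin on the stud's axis.
- rider_tip (a point): The mark: upper end of the clip's tooth, 53 mm from the stud's axis, in the pointer's plane; the pointer's tip meets it when it reads the mark (1 mm of difference is 0.019 rad of rocker tilt).
- mouse: Black computer mouse, 104 x 65 x 33 mm, bystander. Origin under its centre.
- lab_timer: White lab timer lying flat, 77 x 73 x 19 mm, bystander. Origin under its centre.
- lab_notebook: Purple notebook, 148 x 109 x 14 mm, bystander. Origin under its centre.

How it is judged:
On the way, in this order (a step that is already met when the one before it is completed fails the run):
1. the spot is under the needle tip (horizontal distance between spot and needle_tip below 0.007 m), for 0.3 s.
2. the fingers hold the rocker so that the pointer rests on the mark (horizontal distance between spot and needle_tip below 0.007 m and distance between pointer_tip and rider_tip below 0.0032 m and contact force between the fingers and rocker above 0.4 N), for 0.4 s.
At the end, for the whole second after the job is handed in: The spot is within 7 mm (sideways) of the needle tip, the stage stands flat on the bench, the rocker is rocked off its stop and held by the fingers (at least 0.4 N on it), and the pointer's tip rests still within 3.2 mm of the clip's tooth, through the last second (all of step 2 and velocity of joint pointer between -0.25 and 0.25 rad/s and z of press_top in the frame of stage below 0.114 m and angle between stage's own z axis and vertical below 0.05 rad and height (world z) of stage below 0.005 m); the arm keeps its last pose, push and grip.
It fails at once if the stage is lifted more than 15 mm (height (world z) of stage above 0.015 m).
It fails at once if the needle stand is bumped (over 3 N) (contact force between needle_stand and anything else above 3 N).
It fails at once if the clip is touched (contact force between any of the arm, the fingers and rider above 0.5 N).
It fails at once if a bystander is moved by more than 20 mm (distance of any of mouse, lab_timer, lab_notebook from where it was at the start of the episode above 0.02 m).
It also fails if it takes over 58 s, if anything falls off the work surface, if the arm or the gripper's body presses on something with over 40 N, if the wrist force passes 120 N, or if a joint passes its speed limit or range.

ROBOT

A 7-joint arm with a two-finger parallel gripper is mounted at the origin on a cart in front of the work surface, level with it; the furniture and walls round the work are solid. World frame = base frame: x ahead of the robot, y to its left, z up, the work surface at z = 0. Lengths are in m, angles in rad, forces in N, time in s.
With the tool pointing down it reaches from about 0.425 to 0.925 m from the base axis. Payload 6.8 kg.
Tool frame: the origin (TCP) lies midway between the tips of the shut fingers; the grasp point (between the pads) lies 19 mm behind it; z points along the fingers, y is the line along which they close (so a half turn about z gives the same grasp; the last joint's range is limited). The gripper opens to 85 mm and grips with 20 to 120 N. Pads are 22 mm wide; open, the fingers measure 114 mm over their backs; the gripper's body (76 mm by 85 mm) begins 54 mm behind the grasp point. The pads swing forward as they close: fully open they stand 13 mm farther back than shut.
Start: joints at [1.075, 0.477, 0.022, 1.555, -0.011, 1.109, -0.083], TCP at [0.255, -0.625, 0.231] pointing down, gripper open.
Joint ranges: [-2.96, 2.96], [-0.34, 2.1], [-1.41, 1.46], [0.24, 2.44], [-1.37, 4.51], [0.17, 1.92], [-2.96, 2.96]. Speed limits (rad/s): [2.39, 2.39, 3.14, 3.14, 3.14, 3.14, 3.14].

INTERFACE

Orientations are given as a unit quaternion [w, x, y, z].
In Python, from station import * gives the robot as it stands.
- The arm moves only by the shell command python3 -m creep 'ROWS' [FORCE]. ROWS is JSON, a list of rows, each a list of 7 numbers: the gripper command: -1 is shut, 1 is fully open, values between are in proportion, then the shift along the world's x, y, z in mm, then the turn, a rotation vector about the world's x, y, z in rad. A call has 1 to 5 rows; each row shifts and turns the commanded pose from where the row before left it; what a row does not reach is not made up. A row lasts 1/8 s, in which the tool goes at most 62.5 mm and 10.7 degrees, less where a joint would pass 70% of its speed; a pose out of reach is approached as far as the arm can. A call is refused whole if a number of a shift passes 62.5 or a number of a turn 0.188, either way. A call with a gripper value outside its range is refused whole. The fingers move at their own pace and stop on an object; FORCE is the grip in N (left out, the last holds). Time passes only in rows, so rows that do not move let the fingers close. It gives the time, the measured TCP pose, the force, the opening and the grip force at its end, in the units of the state.
- get_obs(): the state, without advancing time (a new reading comes with each control period).
- read_camera(name): name is "scene" or "top" or "wrist"; returns (picture, depth): 480x640x3 uint8, red, green, blue; 480x640 float32, m along the optical axis (not along the pixel's ray), 0 where there is no reading.
- camera_params(name): a dict with "intrinsics" (3x3 intrinsics, pixels), "k1" (the pictures are not rectified: a ray, as slopes to the right and down, at radius r is drawn at 1 + k1 r^2 times it, then the intrinsics apply), "cam_to_world" (4x4, takes a point from camera to world coordinates); the wrist camera has in their place "mount" (4x4, takes a point from camera to tool coordinates, whose origin is the TCP and whose axes are the flange's). Camera axes: x right, y up, looking along -z (the intrinsics and any distortion apply to the point x, -y, -z); pixel columns grow to the right and rows downward; lengths in m; the calibration is good to about 2 mm. A picture is of the moment at which its call begins: read the wrist's pose just before it. camera_params takes no time and is no camera call.
- hand_in(): hands the job in; it is judged then, once.
The state is a dict: "t": time; "q": joint angles; "joint_vel": joint speeds; "joint_torque": joint torques, N m; "eef_pos": TCP position; "tool_rot": TCP orientation; "contact_force": force on the tool from outside, world axes, zero at the start; "torque": the same for the moment, N m; "gripper_width": opening from 0.0 (shut) to 1.0 (fully open); "grasp_force": force on a finger pad.
Only numpy, scipy, OpenCV 4.12 (cv2) and the standard library are available. Lean on these libraries where they do the work, as an engineer would, in place of code of your own. Each camera call takes 0.05 s, during which the arm holds its last target. There are 200 camera calls.

## Working session

There is one attempt and no reset: what is moved stays moved. The work goes in short steps, Python scripts to look and compute and a shell command to move; the robot and the scene stay as the last step left them, time stands still between calls to the robot, and variables do not carry over. Pictures are saved under pics/ and viewed, at most 10 in all, crops included, and the job is handed in when it is done.

```bash
mkdir -p pics; cat > h.py <<'E'
from station import *
import numpy as np, cv2
from scipy.spatial.transform import Rotation as R
def cam(name):
    o=get_obs(); im,d=read_camera(name); p=camera_params(name)
    if 'mount' in p:
        T=np.eye(4); q=o['tool_rot']; T[:3,:3]=R.from_quat([q[1],q[2],q[3],q[0]]).as_matrix(); T[:3,3]=o['eef_pos']
        T=T@np.array(p['mount'])
    else: T=np.array(p['cam_to_world'])
    return im,d,np.array(p['intrinsics']),p['k1'],T
def ray(uv,c):
    im,d,K,k1,T=c
    n=cv2.undistortPoints(np.array([[uv]],float),K,np.array([k1,0,0,0,0.]))[0,0]
    return T[:3,3],T[:3,:3]@np.array([n[0],-n[1],-1.])
def onz(uv,c,z):
    o,r=ray(uv,c); return o+r*(z-o[2])/r[2]
def dep(uv,c):
    o,r=ray(uv,c); u,v=map(int,uv); return o+r*np.median(c[1][v-1:v+2,u-1:u+2])
def save(n,im): cv2.imwrite('pics/'+n+'.png',cv2.cvtColor(im,cv2.COLOR_RGB2BGR))
E
python3 - <<'E'
from h import *
import pickle
for n in('scene','top'):
    c=cam(n); save(n+'0',c[0]); pickle.dump(c,open(n+'0.pkl','wb')); print(n,c[2],c[3],c[4].round(3))
print(get_obs())
E
```

```text
scene [[441.85103596   0.         323.26580024]
 [  0.         441.85103596 239.81091331]
 [  0.           0.           1.        ]] -0.04758954194132639 [[-0.778  0.365 -0.512  0.076]
 [-0.629 -0.434  0.645  0.393]
 [ 0.013  0.824  0.567  0.594]
 [ 0.     0.     0.     1.   ]]
top [[585.92867923   0.         313.22677321]
 [  0.         585.92867923 242.38156156]
 [  0.           0.           1.        ]] -0.13444760174534642 [[-1.00e-03  9.73e-01 -2.29e-01  2.43e-01]
 [-1.00e+00 -2.00e-03 -6.00e-03 -1.63e-01]
 [-6.00e-03  2.29e-01  9.73e-01  1.33e+00]
 [ 0.00e+00  0.00e+00  0.00e+00  1.00e+00]]
{'t': 0.1, 'q': array([ 1.07490201,  0.4777625 ,  0.02236088,  1.55635818, -0.01147969,
        1.10930283, -0.08307804]), 'joint_vel': array([ 0.001988  , -0.00125688, -0.00067159, -0.00162111,  0.00024474,
       -0.000556  , -0.00084038]), 'joint_torque': array([ 3.62071478e-03, -5.97757888e+01,  1.61310408e+00, -2.81954473e+01,
        1.27724488e-02,  5.00619295e-03, -2.54848072e-05]), 'eef_pos': array([ 0.25501812, -0.62438863,  0.23039072]), 'tool_rot': array([-8.17286991e-04,  9.81257058e-01,  1.92701484e-01, -2.37910039e-04]), 'contact_force': array([ 0.67817893, -0.84035771,  0.24281423]), 'torque': array([-0.03879864,  0.04065739,  0.03205965]), 'grasp_force': 0.0, 'gripper_width': 0.9992601525350295}
```

View pics/scene0.png

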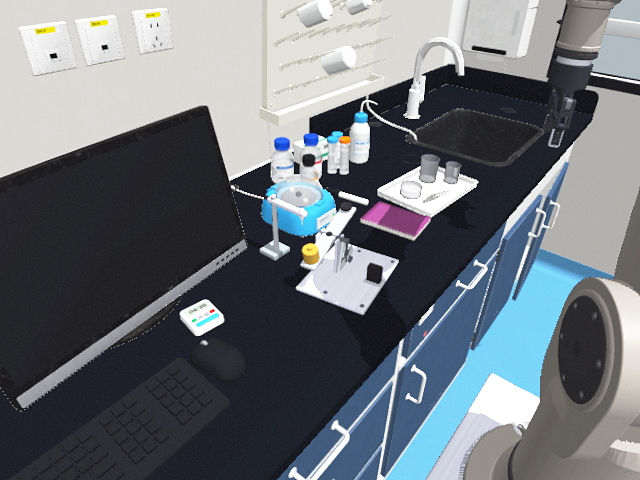

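View pics/top0.png

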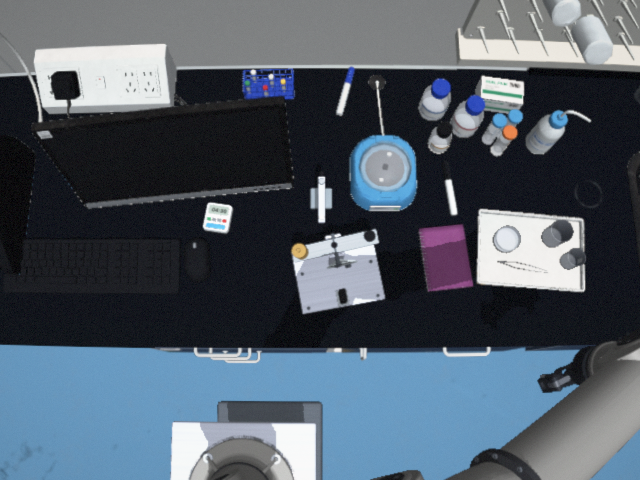

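The scene view shows the stage in the middle (fin ~(375,272), brass weight ~(311,254)) with the needle stand behind it (post ~(275,225)). In the top view the fin is at ~(342,296), the weight at (299,251), the press button at (370,236) and the needle arm's end at ~(321,220). Next I'll enlarge the area.

```bash
python3 - <<'E'
from h import *
import pickle
t=pickle.load(open('top0.pkl','rb')); s=pickle.load(open('scene0.pkl','rb'))
a=cv2.resize(t[0][180:320,280:400],None,fx=4,fy=4,interpolation=cv2.INTER_CUBIC)[:560]
b=cv2.resize(s[0][180:320,240:320+10],None,fx=2.8,fy=4,interpolation=cv2.INTER_CUBIC)
save('crop0',np.hstack([a,b]))
for n,uv,z in[('fin',(342,296),.049),('spot?',(335,244),.093),('press',(370,236),.121),('weight',(299,251),.09),('needle',(321,220),.144)]:
    print(n,onz(uv,t,z).round(4),dep(uv,t).round(4))
# plate outline
h=cv2.cvtColor(t[0],cv2.COLOR_RGB2HSV); m=((h[...,2]>130)&(h[...,1]<60)).astype(np.uint8); m[:225]=0;m[320:]=0;m[:,:285]=0;m[:,:][:,390:]=0
ct=max(cv2.findContours(m,0,1)[0],key=cv2.contourArea)
r=cv2.approxPolyDP(ct,4,True)[:,0]
for p in r: print(p,onz(p.astype(float),t,.01).round(4))
E
```

```text
fin [ 0.4232 -0.2184  0.049 ] [ 0.4232 -0.2184  0.0488]
spot? [ 0.5305 -0.2026  0.093 ] [ 0.5308 -0.2027  0.0919]
press [ 0.5413 -0.2763  0.121 ] [ 0.5416 -0.2765  0.1197]
weight [ 0.5158 -0.1246  0.09  ] [ 0.5124 -0.1251  0.1057]
needle [ 0.5704 -0.1721  0.144 ] [ 0.5711 -0.1721  0.1414]
[375 229] [ 0.5854 -0.2988  0.01  ]
[370 242] [ 0.5544 -0.2864  0.01  ]
[364 232] [ 0.5783 -0.273   0.01  ]
[342 237] [ 0.5664 -0.2217  0.01  ]
[338 233] [ 0.576  -0.2125  0.01  ]
[305 245] [ 0.5476 -0.1359  0.01  ]
[308 253] [ 0.5287 -0.1429  0.01  ]
[303 259] [ 0.5146 -0.1314  0.01  ]
[292 254] [ 0.5264 -0.106   0.01  ]
[303 313] [ 0.3903 -0.1317  0.01  ]
[384 297] [ 0.426  -0.3154  0.01  ]
[373 246] [ 0.5448 -0.2932  0.01  ]
[378 242] [ 0.5543 -0.305   0.01  ]
```

View pics/crop0.png

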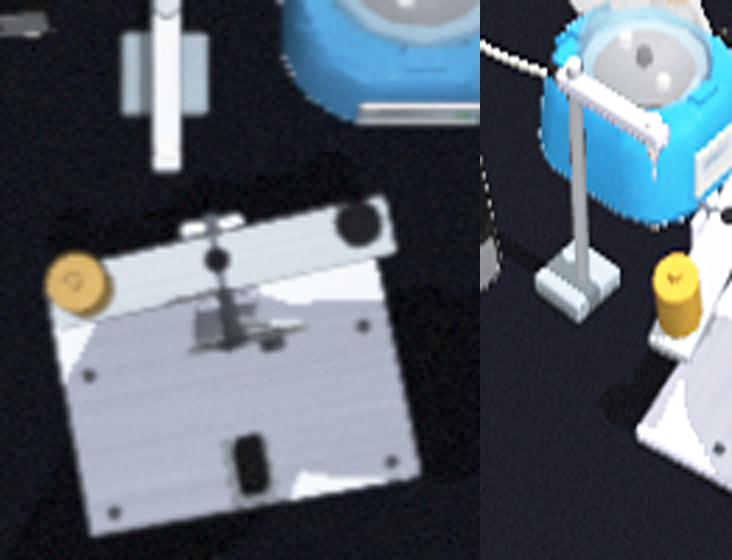

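The crop shows the spot at top px (334.3,245), the button at (369.5,235.5), the fin at (342.5,296) and the needle holder end at (321.5,222). In the scene view the needle tip is near (302,222). The stage is yawed about +0.18 rad.

```bash
python3 - <<'E'
from h import *
import pickle
t=pickle.load(open('top0.pkl','rb')); s=pickle.load(open('scene0.pkl','rb'))
f=lambda n,x:print(n,x.round(4))
f('spot',onz((334.25,244.8),t,.093)); f('fin',onz((342.7,295.8),t,.049))
f('armend',onz((321.4,222.5),t,.144)); 
f('foot c',onz((321.2,198.5),t,.01))
g=cv2.cvtColor(s[0],cv2.COLOR_RGB2GRAY)
print(g[212:228,294:310])
for v in range(214,226,2):
    u=295+int(np.argmax(g[v,295:307])); print(u,v,onz((u,v),s,.108).round(4),dep((u,v),s).round(4))
E
python3 -m creep '[[1,20,49,0,0,0,-0.1],[1,20,49,0,0,0,-0.1],[1,20,49,0,0,0,0],[1,20,49,0,0,0,0],[1,20,49,0,0,0,0]]'
```

```text
spot [ 0.5287 -0.201   0.093 ]
fin [ 0.4237 -0.2199  0.049 ]
armend [ 0.565  -0.1729  0.144 ]
foot c [ 0.66   -0.1739  0.01  ]
[[195 194 209 234 244 244 253 255 255 255 254 255 255 206 187 188]
 [163 201 194 194 205 227 239 254 255 255 255 254 250 208 189 190]
 [173 185 161 199 195 193 198 219 243 255 252 244 231 194 185 186]
 [169 171 168 177 143 195 190 192 208 241 243 242 243 186 181 179]
 [165 164 167 167 163 193 194 194 203 240 235 189 210 179 180 177]
 [158 159 167 167 172 189 214 219 201 214 163 171 177 180 177 175]
 [157 158 164 166 169 170 164 226 219 204 160 174 177 175 176 173]
 [152 153 157 162 164 167 174 221 210 172 174 174 172 171 172 171]
 [147 150 155 160 161 164 172 196 200 164 170 168 169 168 171 171]
 [147 152 154 158 158 162 164 175 190 167 169 171 169 167 170 171]
 [150 148 153 155 159 163 160 187 226 162 167 168 169 169 168 168]
 [146 150 151 156 156 160 162 188 230 161 167 169 166 169 167 169]
 [148 148 153 152 158 160 161 178 198 162 166 165 168 165 169 171]
 [145 149 153 154 156 159 161 166 174 164 166 168 164 166 170 169]
 [145 150 151 151 153 160 161 160 161 161 165 165 165 164 166 168]
 [146 151 154 151 154 157 157 160 161 162 163 165 167 163 166 167]]
303 214 [ 0.6079 -0.2066  0.108 ] [ 0.5726 -0.1668  0.1402]
303 216 [ 0.6026 -0.2005  0.108 ] [ 0.5725 -0.1667  0.1357]
301 218 [ 0.6005 -0.1918  0.108 ] [ 0.58   -0.1689  0.127 ]
302 220 [ 0.5937 -0.1872  0.108 ] [ 0.5801 -0.172   0.1208]
302 222 [ 0.5886 -0.1814  0.108 ] [ 0.6557 -0.2566  0.0444]
302 224 [ 0.5836 -0.1756  0.108 ] [ 0.6567 -0.2576  0.038 ]
t: 0.72
eef_pos: [0.3556, -0.378, 0.2311]
tool_rot: [-0.0, 0.996, 0.094, -0.0]
contact_force: [1.1, 0.0, -0.3]
gripper_width: 0.998
grasp_force: 0.0
```

```bash
python3 -m creep '[[1,17,40,0,0,0,0],[1,17,40,0,0,0,0],[1,17,40,-20,0,0,0],[1,17,38,-20,0,0,0],[1,0,0,0,0,0,0]]'; python3 - <<'E'
from h import *
c=cam('wrist'); save('w1',c[0]); import pickle; pickle.dump(c,open('w1.pkl','wb')); print(c[4].round(3),get_obs()['eef_pos'])
E
```

```text
t: 1.35
eef_pos: [0.4234, -0.2182, 0.1898]
tool_rot: [-0.001, 0.995, 0.097, -0.001]
contact_force: [0.1, -0.4, 0.5]
gripper_width: 1.003
grasp_force: 0.0
[[ 0.192  0.931  0.312  0.503]
 [-0.981  0.183  0.057 -0.204]
 [-0.004 -0.317  0.948  0.331]
 [ 0.     0.     0.     1.   ]] [ 0.42312553 -0.22049663  0.19059663]
```

View pics/w1.png

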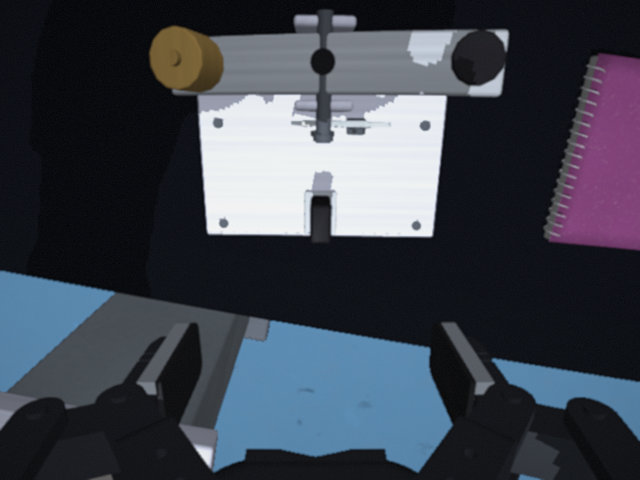

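The wrist view shows the stage nearly square to the tool: spot (322,61), fin top ~(320,204), button (478,58), and the clip near (356,127), right of the middle.

```bash
python3 - <<'E'
from h import *
import pickle
c=pickle.load(open('w1.pkl','rb'))
g=c[0].max(axis=2)
print(g[190:246:4,320], np.where(g[205,295:350]<60)[0][[0,-1]]+295)
f=lambda n,x:print(n,x.round(4))
a=onz((322,61),c,.093); b=onz((321,205),c,.049); f('spot',a); f('fin',b); print(np.arctan2(*(a-b)[[1,0]]), np.hypot(*(a-b)[:2]))
f('dep fin',dep((320,202),c));f('depfin low',dep((320,214),c)); f('button',dep((478,58),c)); f('clip',dep((356,128),c)); f('tickdial',dep((310,124),c))
l,r=onz((207,234),c,.01),onz((434,236),c,.01); f('l',l);f('r',r); print(np.arctan2(l[0]-r[0],r[1]-l[1]))
E
```

```text
[158 130  14  17  32  47  49  51  52  53  54  57  56  36] [312 329]
spot [ 0.5308 -0.2018  0.093 ]
fin [ 0.4424 -0.2193  0.049 ]
0.19593689239247256 0.0901684665180556
dep fin [ 0.4426 -0.2186  0.0402]
depfin low [ 0.4355 -0.22    0.048 ]
button [ 0.5442 -0.2761  0.1199]
clip [ 0.4989 -0.234   0.0305]
tickdial [ 0.4962 -0.2013  0.0683]
l [ 0.3914 -0.1325  0.01  ]
r [ 0.4264 -0.3195  0.01  ]
-2.9567527161794307
```

```bash
python3 -m creep '[[1,2.5,0,-50,0,0,0],[1,0,0,-50,0,0,0],[1,0,0,-40,0,0,0],[1,0,0,-28,0,0,0],[0,0,0,0,0,0,0]]' 40; python3 -m creep '[[-1,0,0,0,0,0,0],[-1,0,0,0,0,0,0],[-1,0,0,0,0,0,0],[-1,0,0,0,0,0,0],[-1,0,0,0,0,0,0]]'
```

```text
t: 2.02
eef_pos: [0.424, -0.2227, 0.022]
tool_rot: [-0.001, 0.996, 0.093, -0.002]
contact_force: [0.3, 0.4, -0.0]
gripper_width: 0.818
grasp_force: 0.0
t: 2.65
eef_pos: [0.4264, -0.222, 0.0245]
tool_rot: [0.0, 0.996, 0.094, 0.001]
contact_force: [-2.1, 1.0, 8.1]
gripper_width: 0.181
grasp_force: 39.3
```

```bash
python3 -m creep '[[-1,0,0,1,0,0,0],[-1,10,6,0,0,0,0],[-1,12,7,0,0,0,0],[-1,12,7,0,0,0,0],[-1,9,5,0,0,0,0]]'; python3 -m creep '[[-1,4,2,0,0,0,0],[-1,0,0,0,0,0,0],[-1,0,0,0,0,0,0]]'; python3 - <<'E'
from h import *
for n in('scene','top','wrist'):
    c=cam(n); import pickle; pickle.dump(c,open(n+'2.pkl','wb'))
    if n=='scene': A=cv2.resize(c[0][190:290,270:370],(400,400),interpolation=cv2.INTER_CUBIC)
    if n=='top': B=cv2.resize(c[0][170:310,290:390],(400,560),interpolation=cv2.INTER_CUBIC)[:400]
save('c2',np.hstack([A,B])); save('w2',c[0])
E
```

```text
t: 3.28
eef_pos: [0.4657, -0.199, 0.0245]
tool_rot: [0.001, 0.996, 0.092, -0.003]
contact_force: [-12.4, -7.4, 12.7]
gripper_width: 0.179
grasp_force: 41.5
t: 3.65
eef_pos: [0.4698, -0.1968, 0.0245]
tool_rot: [0.001, 0.996, 0.092, -0.003]
contact_force: [-8.5, -4.9, 8.3]
gripper_width: 0.178
grasp_force: 41.1
```

View pics/c2.png

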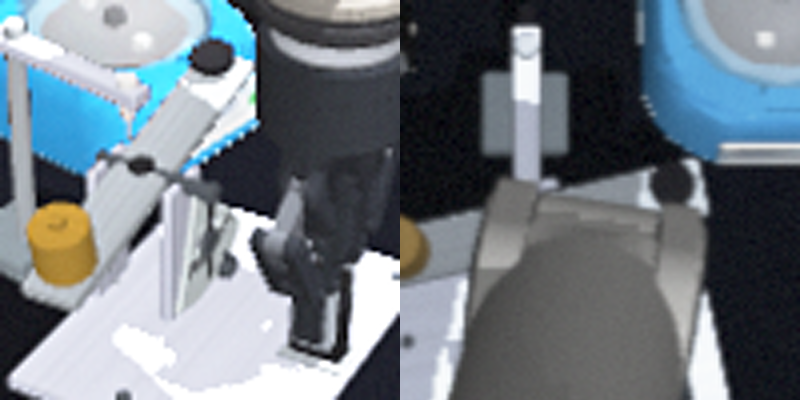

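View pics/w2.png

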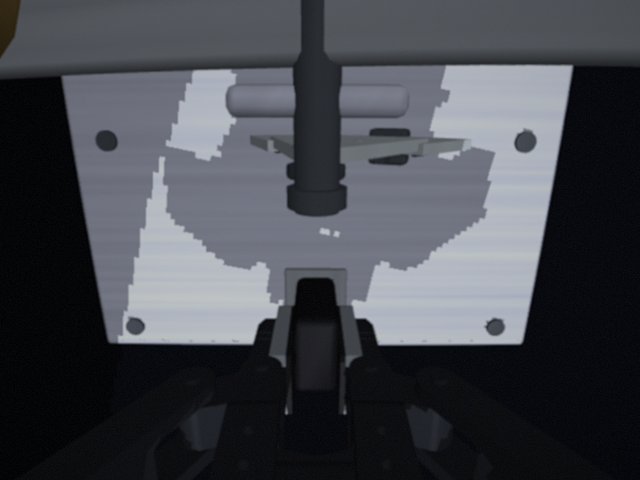

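The scene crop shows the spot at scene px ~(305,231), a little nearer the robot than the needle tip at (302.5,225). The fin is firmly held in the wrist view, and the clip is at about (388,146).

```bash
cat > sp.py <<'E'
from h import *
def spot(c):
    g=cv2.cvtColor(c[0],cv2.COLOR_RGB2GRAY).astype(float)
    sub=g[226:240,298:314]; print(sub.astype(int))
E
python3 - <<'E'
from h import *
import pickle
c=pickle.load(open('scene2.pkl','rb'))
g=cv2.cvtColor(c[0],cv2.COLOR_RGB2GRAY)
print(g[218:240,294:316])
for uv in[(304.5,230.5),(305,231),(305.5,231)]: print(onz(uv,c,.093).round(4))
for uv in[(302,224.5),(302.5,225)]: print(onz(uv,c,.108).round(4))
E
```

```text
[[155 163 167 172 172 175 170 231 221 210 166 180 181 180 180 209 203 207
  210 206 200 207]
 [155 157 163 169 170 168 180 227 220 178 177 178 168 153 197 206 206 210
  208 200 204 206]
 [151 155 161 163 165 170 179 202 206 170 174 172 183 193 207 206 209 208
  202 202 207 203]
 [149 154 158 160 164 166 166 181 195 170 171 183 207 208 206 208 211 205
  203 206 204 201]
 [150 154 155 159 162 164 164 181 197 169 183 205 209 204 205 209 206 204
  206 206 199 200]
 [150 152 156 157 160 164 166 180 191 167 173 207 206 202 207 208 199 205
  205 199 200 201]
 [148 154 156 157 162 166 166 170 151 142 195 205 204 206 207 201 203 208
  203 200 202 198]
 [151 153 157 156 158 159 147 165 171 191 207 206 207 209 202 204 205 201
  200 201 201 195]
 [152 156 157 155 177 223 205 200 206 209 206 208 209 206 204 207 206 200
  200 201 197 198]
 [146 109 122 181 231 232 213 197 209 207 210 211 212 205 206 204 199 201
  200 198 198 199]
 [102  89  99 137 163 166 180 206 213 205 179 166 183 189 212 201 200 200
  199 199 199 196]
 [ 84  92  93  96  94 103 126 160 161 131  94  85 100 116 170 203 202 202
  1
[... 376 characters left out ...]
16 112 116]
 [169 178 202 206 204 205 212 208 207 196 182 182 191 209 202 192 175 121
   95  94  97 104]
 [175 200 209 204 203 207 208 203 207 206 204 203 204 203 200 200 191 133
   88  98 113  93]
 [188 207 203 202 206 205 204 205 206 200 199 204 203 197 197 195 173 133
  134 229 206 128]
 [200 205 201 206 207 206 205 208 202 199 202 201 198 199 194 180 149 163
  228 237 209 139]
 [206 202 204 207 205 201 206 204 199 200 203 201 198 196 187 159 167 232
  227 208 182 163]
 [203 201 207 205 203 207 202 198 202 202 201 197 196 192 169 139 153 234
  228 180 176 175]]
[ 0.5789 -0.1778  0.093 ]
[ 0.5769 -0.177   0.093 ]
[ 0.5761 -0.1777  0.093 ]
[ 0.5823 -0.1742  0.108 ]
[ 0.5803 -0.1734  0.108 ]
```

```bash
python3 -m creep '[[-1,3,2,0,0,0,0],[-1,2.5,1.5,0,0,0,0],[-1,0,0,0,0,0,0],[-1,0,0,0,0,0,0]]'; python3 - <<'E'
from h import *
c=cam('scene')
g=cv2.cvtColor(c[0],cv2.COLOR_RGB2GRAY)
w=np.clip(130-g[225:236,299:312].astype(float),0,None); print(g[222:236,297:312])
E
```

```text
t: 4.3
eef_pos: [0.4751, -0.1937, 0.0246]
tool_rot: [0.001, 0.996, 0.092, -0.003]
contact_force: [-8.6, -6.0, 9.2]
gripper_width: 0.18
grasp_force: 41.1
[[158 162 165 166 179 196 210 204 206 210 208 202 206 206 200]
 [159 161 164 163 151 192 208 206 208 208 201 205 207 203 199]
 [156 160 155 136 163 193 205 208 210 202 204 206 202 200 201]
 [180 174 175 191 201 204 210 211 204 204 209 203 200 200 199]
 [212 190 207 208 207 208 210 205 204 207 205 199 200 202 196]
 [205 196 212 208 211 216 215 209 207 205 200 202 201 198 198]
 [166 189 213 205 155 141 141 172 214 202 199 202 200 199 195]
 [113 134 148 118  74  53  61 102 170 204 204 202 197 197 197]
 [178 148  65  39  45  40  44  48 121 211 205 200 198 197 185]
 [208 187  97  42  42  44  43  40  83 161 189 204 201 194 165]
 [206 202 136  30  40  39  59 107 103 103 126 140 149 138 149]
 [207 209 192 173 143 138 149 190 185 174 143 110 102 101 117]
 [210 207 209 210 193 192 196 208 201 199 189 158  90  96  98]
 [206 204 207 207 200 204 203 202 199 200 193 151  97 137 141]]
```

```bash
python3 -m creep '[[-1,-2,-1,1,0,0,0],[-1,-1,-1,0,0,0,0],[0.3,0,0,0,0,0,0],[0.3,0,0,0,0,0,0],[0.3,0,0,0,0,0,0]]'; python3 -m creep '[[0.3,-5,0,20,0,0,0],[0.3,-5,0,40,0,0,0],[0.3,-5,0,40,0,0,0],[0.3,-5,0,40,0,0,0],[-1,0,0,0,0,0,0]]'; python3 - <<'E'
from h import *
import pickle
for n in('scene','top','wrist'):
    c=cam(n); pickle.dump(c,open(n+'3.pkl','wb'))
    if n=='scene': print(cv2.cvtColor(c[0],cv2.COLOR_RGB2GRAY)[226:236,297:312])
save('w3',c[0]); print(get_obs()['eef_pos'])
E
```

```text
t: 4.97
eef_pos: [0.4757, -0.1931, 0.0255]
tool_rot: [-0.0, 0.996, 0.094, 0.0]
contact_force: [0.9, -0.8, 0.6]
gripper_width: 0.652
grasp_force: 0.0
t: 5.6
eef_pos: [0.4571, -0.194, 0.1684]
tool_rot: [0.001, 0.996, 0.094, 0.003]
contact_force: [0.5, -0.4, -0.0]
gripper_width: 0.45
grasp_force: 0.0
[[209 185 204 205 203 204 207 201 201 203 199 197 197 195 194]
 [205 192 206 204 205 210 207 202 204 201 195 196 197 195 193]
 [176 203 210 198 156 155 144 189 209 199 196 195 196 195 192]
 [120 141 142 116  76  73  63 115 164 198 199 197 196 194 190]
 [148 104  65  37  42  44  38  47 118 205 199 196 193 194 178]
 [196 169  64  39  44  46  41  38  96 189 183 199 196 189 160]
 [201 195  94  31  38  39  44  76 107 121 125 147 148 160 156]
 [203 204 176 129 102  96 119 184 178 149 144 113 100 114 114]
 [206 203 204 196 182 181 185 204 197 190 181 122  89  92  91]
 [202 200 205 203 197 201 199 197 195 193 185 125  94 128 112]]
[ 0.45479918 -0.1931111   0.16458403]
```

View pics/w3.png

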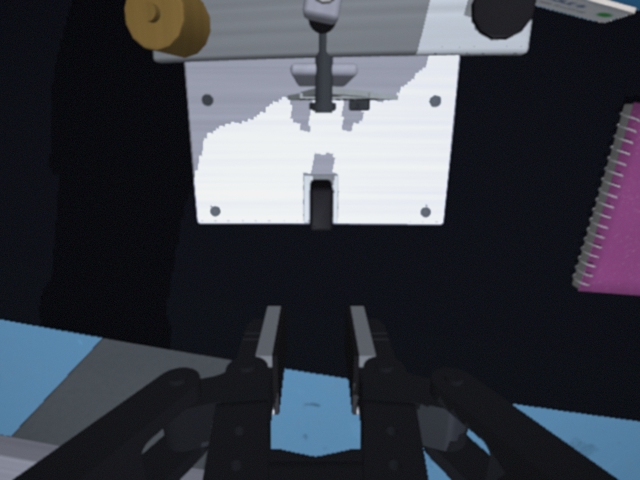

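The wrist view shows the stage released and standing where it was: the fin at ~(321,200), the clip at ~(359,104), the button at (500,12). The scene pixels of the spot are unchanged.

```bash
python3 - <<'E'
from h import *
import pickle
o=get_obs(); print(o['q'].round(3),o['t'],o['eef_pos'])
c=pickle.load(open('wrist3.pkl','rb'))
s=pickle.load(open('scene3.pkl','rb'))
f=lambda n,x:print(n,x.round(4))
f('spot',onz((302,230.6),s,.093)); f('but',dep((499,12),c))
P=np.array([.581,-.1738]); y=np.array([-.187,.982]); x=np.array([.982,.187])
f('but exp',P-y*.0813)
# dial/clip points: those with depth, stage frame
for v in range(94,112,2):
  for u in range(344,378,4):
    p=dep((u,v),c); d=p[:2]-P; a,b,z=d@x,d@y,p[2]-.088
    if -.05<a<-.03: print(u,v,c[0][v,u],(1e3*np.array([a,b,z,np.hypot(b,z)])).round(1), round(np.arctan2(-b,-z),3))
E
```

```text
[ 0.413  0.271 -0.16   2.037  0.057  0.839 -1.163] 5.75 [ 0.45479918 -0.1931111   0.16458403]
spot [ 0.5826 -0.1742  0.093 ]
but [ 0.5907 -0.2478  0.1189]
but exp [ 0.5962 -0.2536]
344 94 [122 129 135] [-35.8 -12.4 -10.5  16.2] 0.866
348 94 [133 139 146] [-35.7 -14.7 -12.8  19.5] 0.853
352 94 [139 146 151] [-35.6 -17.2 -16.4  23.7] 0.809
356 94 [140 147 153] [-35.4 -19.6 -19.1  27.4] 0.799
360 94 [142 150 155] [-35.2 -22.3 -23.   32. ] 0.769
364 94 [147 154 161] [-35.1 -24.9 -26.2  36.2] 0.76
368 94 [133 140 146] [-35.  -27.4 -28.1  39.3] 0.774
372 94 [149 156 163] [-34.9 -30.  -30.2  42.6] 0.783
376 94 [148 156 163] [-34.8 -32.7 -32.5  46.1] 0.789
344 96 [138 145 150] [-35.8 -14.1 -36.6  39.2] 0.368
348 96 [132 139 145] [-35.8 -16.4 -34.7  38.3] 0.442
352 96 [122 128 134] [-35.9 -18.7 -34.5  39.3] 0.498
356 96 [119 126 130] [-36.  -20.8 -31.1  37.4] 0.59
360 96 [122 129 134] [-36.  -23.1 -30.9  38.6] 0.643
364 96 [128 135 140] [-36.  -25.3 -29.6  39. ] 0.708
368 96 [130 137 142] [-36.1 -27.6 -28.7  39.8] 0.765
372 96 [151 158 165] [-36.  -30.  -29.9  42.4] 0.788
376 96 [148 156 162]
[... 2640 characters left out ...]
] 0.418
364 108 [51 54 59] [-42.3 -28.8 -58.3  65. ] 0.46
368 108 [75 78 84] [-42.3 -31.8 -61.2  69. ] 0.48
372 108 [235 238 242] [-42.  -36.9 -79.4  87.6] 0.435
376 108 [233 237 241] [-42.  -39.7 -79.   88.4] 0.466
344 110 [151 156 173] [-43.4 -17.2 -79.1  80.9] 0.214
348 110 [147 151 168] [-43.4 -20.  -78.8  81.3] 0.248
352 110 [100 103 114] [-43.6 -21.3 -61.7  65.3] 0.332
356 110 [ 98 101 113] [-43.6 -23.8 -60.3  64.9] 0.376
360 110 [108 112 121] [-43.6 -26.5 -60.9  66.4] 0.411
364 110 [150 154 162] [-43.6 -29.  -59.   65.8] 0.456
368 110 [179 186 194] [-43.4 -34.  -78.2  85.3] 0.41
372 110 [233 237 242] [-43.4 -36.9 -78.7  87. ] 0.438
376 110 [233 237 241] [-43.3 -39.8 -79.3  88.7] 0.465
```

```bash
python3 -m creep '[[-1,0,-11,20,0,0,-0.18],[-1,20,-11,15,0,0,-0.18],[-1,20,-11,0,0,0,-0.18],[-1,20,-12,0,0,0,-0.18],[-1,20,-12,0,0,0,-0.18]]' && python3 -m creep '[[-1,20,0,0,0,0,-0.18],[-1,20,0,0,0,0,-0.18],[-1,21,0,0,0,0,-0.18],[-1,0,0,0,0,0,-0.18],[-1,0,0,0,0,0,-0.18]]' && python3 -m creep '[[-1,0,0,0,0,0,-0.18],[-1,0,0,0,0,0,-0.18],[-1,0,0,0,0,0,-0.18],[-1,0,0,0,0,0,-0.18],[-1,0,0,0,0,0,-0.18]]' && python3 -m creep '[[-1,0,0,0,0,0,-0.18],[-1,0,0,0,0,0,-0.08],[-1,0,0,0,0,0,0],[-1,0,0,0,0,0,0]]'
python3 - <<'E'
from h import *
import pickle
c=cam('wrist'); pickle.dump(c,open('w4.pkl','wb')); save('w4',c[0]); o=get_obs(); print(o['q'].round(3),o['eef_pos'],c[4].round(3))
E
```

```text
t: 6.38
eef_pos: [0.5352, -0.2503, 0.1983]
tool_rot: [0.0, 0.936, -0.351, -0.002]
contact_force: [-0.2, 0.0, -0.3]
gripper_width: 0.0
grasp_force: 0.0
t: 7.0
eef_pos: [0.5957, -0.2498, 0.1979]
tool_rot: [-0.001, -0.69, 0.723, 0.001]
contact_force: [0.5, 0.6, -0.2]
gripper_width: 0.002
grasp_force: 0.0
t: 7.62
eef_pos: [0.5934, -0.2499, 0.195]
tool_rot: [-0.002, -0.339, 0.941, 0.006]
contact_force: [-3.3, -2.9, -3.0]
gripper_width: 0.001
grasp_force: 0.0
t: 8.12
eef_pos: [0.5718, -0.2738, 0.1716]
tool_rot: [0.017, -0.242, 0.97, 0.013]
contact_force: [0.3, 0.6, 0.7]
gripper_width: -0.0
grasp_force: 0.0
[-0.431  1.028  1.455  1.775 -1.089  1.391 -2.958] [ 0.57225921 -0.27346121  0.17181019] [[-0.468 -0.83  -0.301  0.497]
 [ 0.883 -0.434 -0.178 -0.317]
 [ 0.017 -0.35   0.937  0.31 ]
 [ 0.     0.     0.     1.   ]]
```

View pics/w4.png

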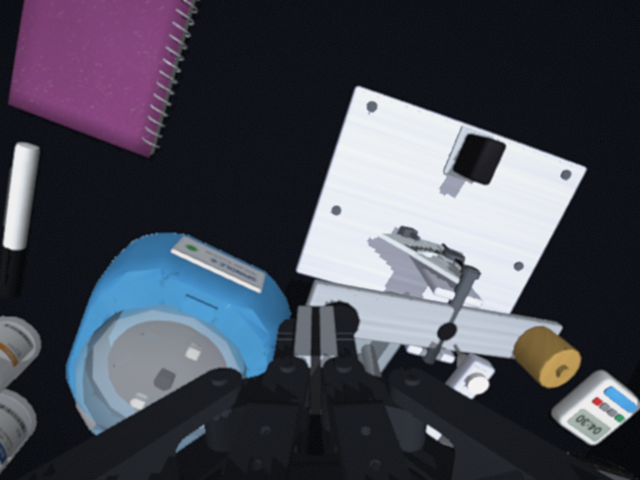

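The view shows the dial from the robot's side (clip ~(405,233), pointer hub ~(465,270), button (340,318)). But joint 7 ran to its end stop at this turn, so I'll turn the other way round.

```bash
r='0,0,0,0,0,0.18'; python3 -m creep '[[-1,5,5,10,0,0,0.18],[-1,5,5,10,0,0,0.18],[-1,5,5,5,0,0,0.18],[-1,5,5,0,0,0,0.18],[-1,0,0,0,0,0,0.18]]' && python3 -m creep '[[-1,0,0,0,0,0,0.18],[-1,0,0,0,0,0,0.18],[-1,0,0,0,0,0,0.18],[-1,0,0,0,0,0,0.18],[-1,0,0,0,0,0,0.18]]' && python3 -m creep '[[-1,0,0,0,0,0,0.18],[-1,0,0,0,0,0,0.18],[-1,0,0,0,0,0,0.18],[-1,0,0,0,0,0,0.18],[-1,0,0,0,0,0,0.18]]'
python3 - <<'E'
from h import *
o=get_obs(); print(o['q'].round(3)); q=o['tool_rot']; m=R.from_quat([q[1],q[2],q[3],q[0]]).as_matrix(); z=m[:,2]
print('level turn',np.cross(z,[0,0,-1]).round(3),'yaw',np.arctan2(m[1,0],m[0,0]))
E
```

```text
t: 8.8
eef_pos: [0.5929, -0.2529, 0.1973]
tool_rot: [0.01, -0.643, 0.766, 0.017]
contact_force: [-0.4, 0.7, -0.2]
gripper_width: 0.001
grasp_force: 0.0
t: 9.43
eef_pos: [0.5923, -0.2537, 0.1973]
tool_rot: [0.0, 0.912, -0.411, -0.019]
contact_force: [0.4, -0.7, -0.8]
gripper_width: -0.003
grasp_force: 0.0
t: 10.05
eef_pos: [0.5923, -0.2538, 0.1974]
tool_rot: [0.01, 0.999, 0.026, -0.017]
contact_force: [0.2, 0.5, -0.1]
gripper_width: 0.002
grasp_force: 0.0
[-0.331  0.646  0.946  1.692 -0.535  1.116 -0.749]
level turn [ 0.021 -0.032  0.   ] yaw 0.05228041174490738
```

```bash
python3 -m creep '[[-1,0,0,0,0.02,-0.03,0.18],[-1,0,0,0,0,0,0.18],[-1,0,0,0,0,0,0.18],[-1,0,0,0,0,0,0.18],[-1,0,0,0,0,0,0.18]]' && python3 -m creep '[[-1,0,0,0,0,0,0.18],[-1,0,0,0,0,0,0.18],[-1,0,0,0,0,0,0.18],[-1,0,0,0,0,0,0.18],[-1,0,0,0,0,0,0.18]]' && python3 -m creep '[[-1,0,0,0,0,0,0.18],[-1,0,0,0,0,0,0.18],[-1,0,0,0,0,0,0.18],[-1,0,0,0,0,0,0.18],[-1,0,0,0,0,0,0.18]]' && python3 -m creep '[[-1,0,0,0,0,0,0.1],[-1,0,0,0,0,0,0],[-1,0,0,0,0,0,0]]'
python3 - <<'E'
from h import *
import pickle
o=get_obs(); print(o['q'].round(3)); q=o['tool_rot']; m=R.from_quat([q[1],q[2],q[3],q[0]]).as_matrix(); z=m[:,2]
print('level turn',np.cross(z,[0,0,-1]).round(3),'yaw',np.arctan2(m[1,0],m[0,0]))
c=cam('wrist'); pickle.dump(c,open('w5.pkl','wb')); save('w5',c[0])
E
```

```text
t: 10.68
eef_pos: [0.5922, -0.2541, 0.1975]
tool_rot: [0.004, 0.889, 0.458, -0.0]
contact_force: [-0.8, 0.1, -0.8]
gripper_width: 0.001
grasp_force: 0.0
t: 11.3
eef_pos: [0.5922, -0.2543, 0.1975]
tool_rot: [0.005, 0.601, 0.799, -0.0]
contact_force: [-0.2, 0.0, 0.3]
gripper_width: 0.001
grasp_force: 0.0
t: 11.92
eef_pos: [0.5921, -0.2545, 0.1975]
tool_rot: [0.005, 0.194, 0.981, -0.0]
contact_force: [-0.0, -0.7, 0.0]
gripper_width: 0.003
grasp_force: 0.0
t: 12.3
eef_pos: [0.5919, -0.2535, 0.1962]
tool_rot: [0.004, 0.148, 0.989, 0.0]
contact_force: [0.2, 0.1, 0.4]
gripper_width: -0.0
grasp_force: 0.0
[ 0.133  0.461  0.24   1.689 -0.129  1.     1.692]
level turn [0.001 0.008 0.   ] yaw 2.8445708268689356
```

View pics/w5.png

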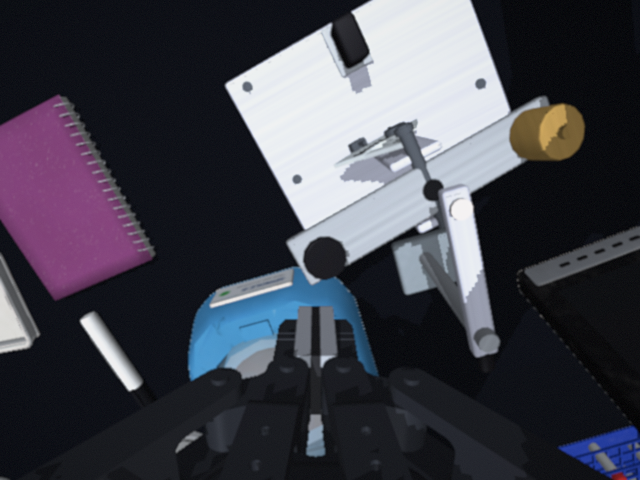

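The arm is now in a comfortable posture. The wrist view shows the button at (326,258), the spot at (432,189), the needle holder at (460,208) and the fin at (350,40).

```bash
python3 - <<'E'
from h import *
import pickle
c=pickle.load(open('w5.pkl','rb')); f=lambda n,x:print(n,x.round(4))
f('but',dep((326,258),c)); f('but z',onz((326,258),c,.12)); f('spot',onz((432.5,189),c,.093)); f('needle top',onz((460,208),c,.144))
f('fin',onz((346,22),c,.049)); print(get_obs()['eef_pos'])
E
```

```text
but [ 0.5929 -0.2482  0.1199]
but z [ 0.5929 -0.2482  0.12  ]
spot [ 0.5787 -0.1748  0.093 ]
needle top [ 0.5785 -0.1754  0.144 ]
fin [ 0.4671 -0.1951  0.049 ]
[ 0.59190623 -0.25316167  0.19578809]
```

```bash
python3 -m creep '[[-1,2,0,-30,0,0,0],[-1,0,0,-25,0,0,0],[-1,0,0,-12,0,0,0],[-1,0,0,-6,0,0,0],[-1,0,0,-6,0,0,0]]'; python3 -m creep '[[-1,0,0,-6,0,0,0],[-1,0,0,-6,0,0,0],[-1,0,0,-6,0,0,0],[-1,0,0,-4,0,0,0],[-1,0,0,0,0,0,0]]'; python3 -m creep '[[-1,0,0,0,0,0,0],[-1,0,0,0,0,0,0],[-1,0,0,0,0,0,0],[-1,0,0,0,0,0,0],[-1,0,0,0,0,0,0]]'
cat > chk.py <<'E'
from h import *
import pickle,sys
c=cam('wrist'); pickle.dump(c,open(sys.argv[1]+'.pkl','wb')); save(sys.argv[1],c[0]); s=cam('scene'); pickle.dump(s,open('s'+sys.argv[1]+'.pkl','wb'))
print(get_obs()['eef_pos'].round(4))
print(cv2.cvtColor(s[0],cv2.COLOR_RGB2GRAY)[226:236,297:312])
# stage frame depth points near clip
P=np.array([.5795,-.1745]); y=np.array([-.187,.982]); x=np.array([.982,.187])
o,d=c[4][:3,3],c[1]
v,u=np.mgrid[0:480,0:640]; n=cv2.undistortPoints(np.stack([u.ravel(),v.ravel()],1)[:,None].astype(float),c[2],np.array([c[3],0,0,0,0.]))[:,0]
p=o+(np.c_[n[:,0],-n[:,1],-np.ones(len(n))]*d.ravel()[:,None])@c[4][:3,:3].T
q=p[:,:2]-P; a,b,z=q@x,q@y,p[:,2]-.088; r=np.hypot(b,z); al=np.arctan2(-b,-z)
for lo,hi in[(.051,.055),(.055,.0575),(.0575,.062),(.062,.067)]:
    m=(a>-.05)&(a<-.030)&(r>lo)&(r<hi)&(abs(al)<1)&(d.ravel()>0)
    print(lo,m.sum(),np.percentile(al[m],[2,25,50,75,98]).round(3) if m.sum() else '', np.c_[u.ravel(),v.ravel()][m].mean(0))
    if m.sum()<60:
        for i in np.where(m)[0][:40:2]: print('  ',u.ravel()[i],v.ravel()[i],c[0].reshape(-1,3)[i],a[i].round(4),al[i].round(3))
E
python3 chk.py p1
```

```text
t: 12.98
eef_pos: [0.5944, -0.2536, 0.1167]
tool_rot: [0.004, 0.147, 0.989, 0.0]
contact_force: [-0.0, -1.1, 1.9]
gripper_width: -0.003
grasp_force: 1.0
t: 13.6
eef_pos: [0.5937, -0.2525, 0.0935]
tool_rot: [0.003, 0.147, 0.989, 0.001]
contact_force: [0.3, -1.4, 1.6]
gripper_width: 0.003
grasp_force: 1.0
t: 14.22
eef_pos: [0.5937, -0.2526, 0.0939]
tool_rot: [0.003, 0.147, 0.989, 0.001]
contact_force: [-0.0, -0.5, 0.5]
gripper_width: -0.002
grasp_force: 1.0
[ 0.5937 -0.2525  0.0938]
[[255 255 145 200 255 246 252 250 251 250 250 250 251 250 250]
 [255 247 182 251 255 254 253 252 251 250 250 250 250 250 250]
 [228 174 205 255 255 244 249 255 254 252 251 251 250 250 250]
 [116 125 161 177 171 136 150 189 235 254 251 250 250 250 250]
 [245 238 144  27  36  32  35  54 149 247 253 251 250 250 251]
 [254 255 239  61  23  32  32  36 115 214 248 254 253 253 252]
 [252 254 255 249 244 199 213 249 244 227 205 211 228 246 236]
 [251 251 253 254 254 251 252 255 253 249 245 235 161 190 177]
 [251 251 250 250 251 252 252 251 251 253 255 243 130 141 145]
 [250 250 250 251 251 251 250 251 252 252 234 188 112 162 164]]
0.051 194 [-0.694 -0.52  -0.006  0.283  0.439] [443.61340206 135.60309278]
0.055 136 [-0.696 -0.528 -0.255  0.205  0.437] [445.78676471 132.74264706]
0.0575 238 [-0.69  -0.524  0.023  0.289  0.437] [440.6302521  134.40756303]
0.062 456 [-0.687 -0.281  0.054  0.114  0.424] [428.66885965 133.25657895]
```

```bash
python3 - <<'E'
from h import *
import pickle
c=pickle.load(open('p1.pkl','rb'))
save('p1crop',cv2.resize(c[0][70:190,360:520],(800,600),interpolation=cv2.INTER_CUBIC))
E
```

```text
(no output)
```

View pics/p1crop.png

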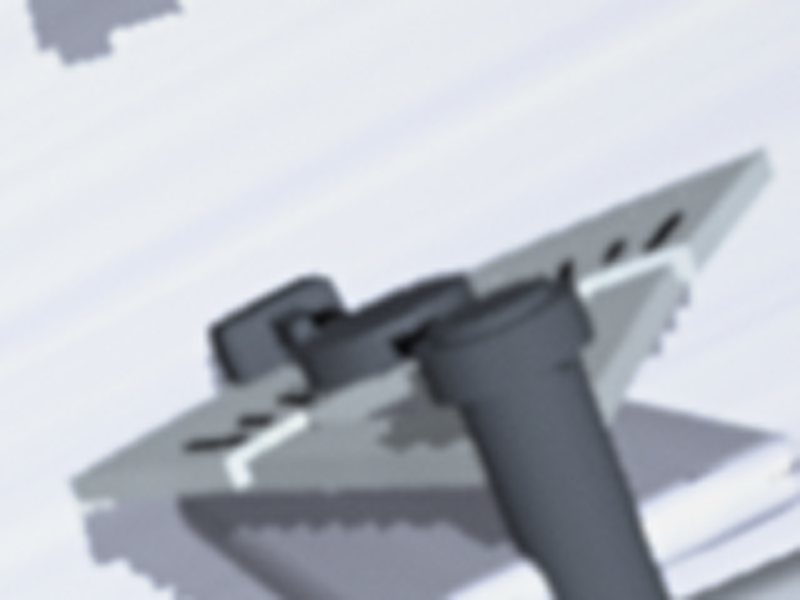

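The crop shows the clip body at crop (215–340, 280–380), its tooth near (293,328), and the black pointer tip just right of it near (325,319). They are close but may not be aligned yet. I'll cast both onto the dial plane.

```bash
python3 - <<'E'
from h import *
import pickle
c=pickle.load(open('p1.pkl','rb'))
P=np.array([.5795,-.1745]); y=np.array([-.187,.982]); x=np.array([.982,.187])
def pl(cx,cy,A=-.040):
    o,r=ray((360+cx/5,70+cy/5),c); k=(A-(o[:2]-P)@x)/(r[:2]@x); p=o+k*r
    return np.r_[(p[:2]-P)@y,p[2]-.088]*1e3
for n,q in dict(tooth=(293,328),ptip=(325,319),clipL=(215,330),clipUL=(320,280),clipBR=(225,380),clipR=(340,300),hub=(390,320)).items():
    l=pl(*q); print(n,l.round(1),np.hypot(*l).round(1),np.arctan2(-l[0],-l[1]).round(3))
print(c[1][125:150,403:430:2].__mul__(1000).astype(int))
print(cv2.cvtColor(c[0],cv2.COLOR_RGB2GRAY)[124:150,402:432])
E
```

```text
tooth [ -3.5 -52. ] 52.1 0.067
ptip [ -1.3 -48.1] 48.1 0.026
clipL [ -6.5 -74.6] 74.9 0.088
clipUL [  4.9 -71.7] 71.8 -0.068
clipBR [-12.7 -43.5] 45.3 0.285
clipR [  2. -54.] 54.0 -0.037
hub [  0.3 -32. ] 32.0 -0.008
[[216 217 215 217 215 215 216 216 209 206 204 203 215 217]
 [215 216 216 215 216 217 215 215 206 203 203 202 216 217]
 [216 217 216 215 216 217 217 206 203 203 202 201 203 217]
 [216 216 217 217 216 216 206 203 203 204 204 202 202 217]
 [216 216 217 217 216 206 203 203 201 203 202 202 203 218]
 [215 217 218 217 207 204   0 202 201 202 201 202 202 217]
 [216 218 216 207 204 201 203 202 203 203 203 192 202 217]
 [218 217 207 204 203 204 203 202 199 196 193 189 186 178]
 [216 207 205 204 202 203 201 200 197 193 190 186 184 175]
 [209 205 203 203 202 201 199 197 195 195 190 185 176 173]
 [207 203 203 204 202 202 200 197 195 194 191 175 173 170]
 [205 204 203 204 203 203 203 197 195 194 176 174 170 170]
 [205 202 204 203 204 203 203 198 196 195 173 171 168 168]
 [205 204 204 203 204 204 203 199 194 173 172 169 167 166]
 [207 204 203 203 204 204 203 201 174 171 170 167 167 167
[... 3143 characters left out ...]
126 135 146 150 147 133
   98  61  49  56  64  67  71  74  76  77  80  84]
 [197 155 118  78  59  66  81  93 104 112 124 134 143 149 154 154 153 146
  116  74  51  52  60  66  69  73  75  79  85  93]
 [201 163 132 108  90  86  94 106 121 132 143 148 152 154 154 150 145 140
  123  85  55  50  58  65  68  73  81  91 106 123]
 [210 175 151 136 128 122 125 133 141 149 152 153 154 151 149 139 128 124
  111  84  62  58  65  70  80  92 107 125 141 155]
 [215 180 159 150 149 147 147 149 152 154 154 155 150 139 127 110 102 101
   90  74  68  76  85  92 110 127 143 156 164 171]
 [193 171 155 154 153 153 154 153 153 154 154 153 145 118  92  72  61  61
   55  55  71  95 113 124 142 156 166 169 171 171]]
```

```bash
python3 - <<'E'
from h import *
import pickle
c=pickle.load(open('p1.pkl','rb'))
P=np.array([.5795,-.1745]); y=np.array([-.187,.982]); x=np.array([.982,.187])
def st(u,v,d=None):
    o,r=ray((u,v),c); p=o+r*(d if d else c[1][v,u]); q=p[:2]-P
    b,z=q@y,p[2]-.088; return np.array([q@x*1e3,b*1e3,z*1e3,np.hypot(b,z)*1e3,np.arctan2(-b,-z)])
for n,u,v,d in[('tooth',419.5,135.5,.196),('tooth2',418,136,.196),('ptip',423.5,133.5,.193),('ptip',424,134,.190)]: print(n,st(u,v,d).round(3))
g=c[0].max(axis=2)
L=np.array([np.r_[st(u,v),u,v] for v in range(124,150) for u in range(400,432) if .2<c[1][v,u]<.2065 and g[v,u]<125])
print(len(L)); print(np.percentile(L[:,:5],[3,25,50,75,97],axis=0).round(3))
T=np.array([np.r_[st(u,v),u,v] for v in range(130,141) for u in range(414,428)  if .184<c[1][v,u]<.1995])
for t in T: print(t.round(3)) if t[1]>-12 and -44<t[0]<-36 and 50<t[3]<60 else 0
# fin and dial lateral reference
L=np.array([st(u,v) for v in range(0,70) for u in range(300,640) if c[1][v,u]>0 and g[v,u]<60]); L=L[(L[:,2]>-42)&(L[:,2]<-36)&(L[:,0]<-80)] if len(L) else L
print('fin lateral',len(L), L[:,1].min() if len(L) else '',L[:,1].max() if len(L) else '')
E
```

```text
tooth [-3.9184e+01 -2.2880e+00 -5.6045e+01  5.6092e+01  4.1000e-02]
tooth2 [-3.9317e+01 -3.0570e+00 -5.5967e+01  5.6051e+01  5.5000e-02]
ptip [-3.9613e+01 -7.5100e-01 -5.3245e+01  5.3250e+01  1.4000e-02]
ptip [-3.9812e+01 -1.3060e+00 -5.0056e+01  5.0073e+01  2.6000e-02]
234
[[-4.1732e+01 -8.2870e+00 -6.6320e+01  6.2076e+01 -4.9000e-02]
 [-4.0836e+01 -6.3830e+00 -6.4748e+01  6.3778e+01  2.1000e-02]
 [-3.9715e+01 -4.1700e+00 -6.4083e+01  6.4296e+01  6.5000e-02]
 [-3.7821e+01 -1.3490e+00 -6.3506e+01  6.4932e+01  9.9000e-02]
 [-3.5648e+01  3.1770e+00 -6.1990e+01  6.6525e+01  1.2700e-01]]
[-4.0385e+01  3.2300e-01 -5.3077e+01  5.3078e+01 -6.0000e-03  4.2500e+02
  1.3100e+02]
[-4.0469e+01  3.3600e-01 -5.1172e+01  5.1174e+01 -7.0000e-03  4.2600e+02
  1.3100e+02]
[-4.0065e+01 -6.9800e-01 -5.9483e+01  5.9487e+01  1.2000e-02  4.2000e+02
  1.3200e+02]
[-4.0254e+01 -8.0600e-01 -5.6828e+01  5.6834e+01  1.4000e-02  4.2100e+02
  1.3200e+02]
[-4.0138e+01 -5.1400e-01 -5.6129e+01  5.6132e+01  9.0000e-03  4.2200e+02
  1.3200e+02]
[-4.0275e+01 -5.5900e-01 -5.3857e+01  5.3860e+01  1.0000e-02  4.2300e+02
 
[... 2846 characters left out ...]
 6.0000e-02  4.1800e+02
  1.3700e+02]
[-3.8657e+01 -2.8160e+00 -5.5928e+01  5.5999e+01  5.0000e-02  4.1900e+02
  1.3700e+02]
[-3.8576e+01 -2.5530e+00 -5.5057e+01  5.5116e+01  4.6000e-02  4.2000e+02
  1.3700e+02]
[-3.8342e+01 -2.1060e+00 -5.5101e+01  5.5142e+01  3.8000e-02  4.2100e+02
  1.3700e+02]
[-3.8121e+01 -3.2410e+00 -5.9243e+01  5.9332e+01  5.5000e-02  4.1700e+02
  1.3800e+02]
[-3.8260e+01 -3.2290e+00 -5.7033e+01  5.7125e+01  5.7000e-02  4.1800e+02
  1.3800e+02]
[-3.8506e+01 -3.3460e+00 -5.4214e+01  5.4318e+01  6.2000e-02  4.1900e+02
  1.3800e+02]
[-3.7703e+01 -3.2890e+00 -5.7703e+01  5.7797e+01  5.7000e-02  4.1800e+02
  1.3900e+02]
fin lateral 1003 -8.430430116760022 6.695135913732381
```

```bash
python3 -m creep '[[-1,0,0,-1,0,0,0],[-1,0,0,-1,0,0,0],[-1,0,0,0,0,0,0],[-1,0,0,0,0,0,0],[-1,0,0,0,0,0,0]]'; python3 -m creep '[[-1,0,0,0,0,0,0],[-1,0,0,0,0,0,0],[-1,0,0,0,0,0,0],[-1,0,0,0,0,0,0],[-1,0,0,0,0,0,0]]';python3 -m creep '[[-1,0,0,0,0,0,0],[-1,0,0,0,0,0,0],[-1,0,0,0,0,0,0],[-1,0,0,0,0,0,0],[-1,0,0,0,0,0,0]]'; python3 chk.py p2 | head -12
python3 - <<'E'
from h import *
import pickle
c=pickle.load(open('p2.pkl','rb'))
print(cv2.cvtColor(c[0],cv2.COLOR_RGB2GRAY)[128:146,410:432])
P=np.array([.5795,-.1745]); y=np.array([-.187,.982]); x=np.array([.982,.187])
def st(u,v):
    o,r=ray((u,v),c); p=o+r*c[1][v,u]; q=p[:2]-P
    b,z=q@y,p[2]-.088; return np.array([q@x*1e3,b*1e3,z*1e3,np.hypot(b,z)*1e3,np.arctan2(-b,-z)])
g=c[0].max(axis=2)
L=np.array([st(u,v) for v in range(110,160) for u in range(390,440) if c[1][v,u]>.18 and g[v,u]<125])
L=L[(L[:,3]>60)&(L[:,3]<70)&(L[:,0]<-35)&(L[:,0]>-45)]
print(len(L),np.percentile(L[:,4],[1,3,97,99]).round(3), get_obs()['contact_force'])
E
```

```text
t: 14.95
eef_pos: [0.5938, -0.2527, 0.0919]
tool_rot: [0.003, 0.147, 0.989, 0.001]
contact_force: [0.7, -0.3, 2.4]
gripper_width: -0.001
grasp_force: 0.9
t: 15.58
eef_pos: [0.5938, -0.2527, 0.0919]
tool_rot: [0.003, 0.147, 0.989, 0.001]
contact_force: [0.2, -1.5, 2.0]
gripper_width: 0.002
grasp_force: 1.0
t: 16.2
eef_pos: [0.5938, -0.2527, 0.0919]
tool_rot: [0.003, 0.147, 0.989, 0.001]
contact_force: [0.0, -1.8, 1.6]
gripper_width: -0.002
grasp_force: 1.0
[ 0.5938 -0.2526  0.0919]
[[255 255 147 170 220 249 255 250 250 250 249 249 249 250 250]
 [255 246 182 250 252 253 251 251 250 250 250 250 250 249 250]
 [227 169 204 255 255 248 255 255 254 251 250 250 249 249 249]
 [138 121 161 175 169 147 181 199 232 254 251 250 250 250 249]
 [246 236 139  24  26  34  37  67 146 246 253 251 251 250 250]
 [254 254 242 121  22  25  27  38 110 213 247 253 252 252 252]
 [251 252 254 249 247 239 211 247 243 225 205 207 227 247 239]
 [250 251 252 253 254 254 251 254 252 249 245 232 161 189 180]
 [250 250 250 250 250 251 251 250 250 252 254 236 132 139 142]
 [250 249 250 250 251 250 249 250 251 249 233 1
[... 1138 characters left out ...]
03 103 102 102  98  83  63  55  55  57  59  62  64
   67  72  77  81]
 [ 69  86  94  99 102 101 102 101 101  95  80  59  53  56  59  62  66  69
   73  77  80  82]
 [ 59  78  91  98 101 101  99 100 101 100  87  60  49  54  59  64  68  71
   72  76  80  82]
 [ 52  70  84  96  98 100 101 105 113 119 108  74  50  50  59  65  68  70
   73  77  77  81]
 [ 53  61  78  91  98 105 113 123 134 143 134  96  57  49  57  63  69  71
   72  76  78  79]
 [ 69  65  81  96 110 122 133 142 149 153 145 114  71  51  54  61  67  70
   72  74  78  80]
 [100  96 108 120 130 143 148 152 154 155 149 126  81  51  51  60  66  70
   71  74  77  80]]
270 [-0.085 -0.079  0.098  0.1  ] [ 0.06808942 -1.84840962  2.21935667]
```

The clip is now centred under the stud to within about 0.01 rad. The finger push is about 2 N, everything is still, and the spot is under the needle.

```bash
python3 -c "
from station import *
print(hand_in())"
```

```text
the job is handed in; nothing more can be done
None
```

I handed in the job at about 16 s. By my last camera measurements the spot was within about 2 mm of the needle tip and the pointer within about 1 mm of the clip's tooth, with the fingers pushing at about 2 N; the hand-in call returned no verdict.

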